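# Clamp up a laminated block in the trigger clamp

### The arm

A 6-joint arm with a two-finger parallel gripper is mounted at the origin on a cart in front of the work surface, level with it; the furniture and walls round the work are solid. World frame = base frame: x ahead of the robot, y to its left, z up, the work surface at z = 0. Lengths are in m, angles in rad, forces in N, time in s.
With the tool pointing down it reaches from about 0.2 to 0.875 m from the base axis. Payload 3.4 kg.
Tool frame: the origin (TCP) lies at the very end of the fingers, on their centre line; the grasp point (between the pads) lies 19 mm behind it; z points along the fingers, y is the line along which they close (so a half turn about z gives the same grasp; the last joint's range is limited). The gripper opens to 94 mm and grips with 3 to 60 N. Pads are 16 mm wide; open, the fingers measure 119 mm over their backs; the gripper's body (75 mm by 177 mm) begins 78 mm behind the grasp point.
Start: joints at [1.039, 0.276, 1.505, -0, 1.361, -0.121], TCP at [0.23, 0.527, 0.205] pointing down, gripper open.
Joint ranges: [-2.89, 2.89], [-0.75, 2.08], [0.22, 2.7], [-1.18, 4.32], [0.11, 2.71], [-2.7, 2.7]. Speed limits (rad/s): [2.57, 2.57, 3.14, 3.14, 3.14, 3.14].

### API

Orientations are given as [roll, pitch, yaw] about the fixed x, y, z axes, in that order (R = Rz(yaw) Ry(pitch) Rx(roll)).
In Python, from workcell import robot gives the robot as it stands.
- The arm moves only by the shell command python3 drive.py 'ROWS'. ROWS is a JSON object whose key "deltas" holds a list of rows, 1 to 8 of them, each of 7 numbers: the finger opening in m, then dx, dy, dz in cm, then a rotation vector rx, ry, rz in units of 0.05 rad; each row is the pose to reach, as a shift and turn from the pose commanded when the command began, along the tool's axes at that moment; what a row does not reach only later rows make up. A row lasts 1/10 s, in which the tool goes at most 0.05 m and 0.15 rad, less where a joint would pass 70% of its speed; a pose out of reach is approached as far as the arm can. The fingers move at their own pace and stop on an object; the grip force is fixed at half the most. Time passes only in rows, so rows that do not move let the fingers close. It prints the time, the measured TCP pose, the force, the opening and the grip force at its end. Input that does not fit is refused with a message, and nothing moves.
- robot.sense(): the state, without advancing time (a new reading comes with each control period).
- robot.snapshot(name): name is "scene" or "top"; returns a dict with "image" (420x560x3 uint8, red, green, blue), "K" (3x3 intrinsics, pixels), "distortion" ([k1, k2, p1, p2, k3] as OpenCV has them; the pictures are not rectified), "rvec" (rotation vector, rad) and "tvec" (3), from world to camera coordinates, as OpenCV has them. Camera axes: x right, y down, z forward; pixel columns grow to the right and rows downward; lengths in m; the calibration is good to about 2 mm. A picture is of the moment at which its call begins. There is no depth.
- robot.finish_job(): hands the job in; it is judged then, once.
The state is a dict: "time_s": time; "joints": joint angles; "qvel": joint speeds; "tau": joint torques, N m; "position": TCP position; "tcp_rot": TCP orientation; "wrist_force": force on the tool from outside, world axes, zero at the start; "moment": the same for the moment, N m; "width": finger opening in m; "grip_force": force on a finger pad.
Only numpy, scipy, OpenCV 4.12 (cv2) and the standard library are available. Lean on these libraries where they do the work, as an engineer would, in place of code of your own. Each camera call takes 0.05 s, during which the arm holds its last target. There are 200 camera calls.

### The job

A small laminated wooden block is being glued up in the clamping jig: lay the two loose wooden staves into the tray beside the one already lying before the end stop, each the way up it lies now, flat on the floor between the low rails and in line with it, in either order. Then, working the clamp by its trigger only, pump the trigger against the handle until the sprung pad has closed the row up tight against the stop, and finish still squeezing the trigger so that the pad stays pressed about halfway into its spring travel: firm, but the spring not driven home and the wood not crushed. Leave the sanding block, tape measure and tin alone, and do not let go at the end.

Things in the scene. Friction and masses are not known exactly. Their poses are not given: they have to be found in the camera images.
- jig: Clamping jig, screwed to the bench: plywood board 88 mm wide, 12 mm thick, from y = -168 to +140 mm, tray at one end, trigger clamp at the other. Origin on the table under the centre line. y points along the board in the pressing direction (clamp to end stop), x across, z up. Tray floor (board top): z = 12 mm. Clamp cheeks: 28 mm wide, y = -128 to -40 mm, up to z = 90 mm.
- seat (a point): Point on the tray floor midway between the rails at the inner face of the end stop, axes as the jig's; the row ends here. The stop is a dark wooden block bolted tight between the rails, inner face at jig y = 106 to 114 mm, top z = 46 mm. Rails: x = +-30.5 to +-40.8 mm (61 mm apart at the floor, inner top edges bevelled to 68 mm), y = 2 to 136 mm, tops only 10 mm above the floor.
- stave_first: Pale wooden stave 55 mm long (its x), 30 mm thick (its y), 32 mm tall; origin at the centre of its underside. Already lies in the tray, 0 to 10 mm short of the end stop; the clamp will push it up.
- stave_thick: Pale wooden stave 55 mm long (its x), 36 mm thick (its y), 32 mm tall; origin at the centre of its underside. Loose on the table. To be laid in the tray with its 55 mm length across the tray (along jig x).
- stave_thin: Pale wooden stave 55 mm long (its x), 24 mm thick (its y), 32 mm tall; origin at the centre of its underside. Loose on the table. To be laid in the tray with its 55 mm length across the tray (along jig x).
- bar: Toothed steel bar with jaw plate, sliding along jig y (origin equals the jig's when fully back). 6 mm teeth: each full squeeze drives it 6 mm towards the stop (the first one 3 to 9 mm); a second pawl catches it within a tooth when the trigger is let go, so pressure made within a tooth is then lost. To be moved by the trigger only, not pushed by hand. About 3 N of friction.
- pad (a joint): How far the sprung pressure pad (42 mm wide, 28.5 mm tall, on the bar's jaw plate) is pushed back into the jaw, in m: 0 = out, 0.005 = spring driven home. Its spring gives about 2 N at the start and 8 N more per mm.
- pad_face (a point): Centre of the pad's front face, 28 mm above the table (jig x = 0). Starts 22 to 36 mm short of where it meets the closed-up row; that row is 90 mm long, so the face then stands 90 mm from the seat.
- trigger: Black trigger lever in front (+y) of the handle, 20 mm wide, 8 mm thick, reaching 66 mm up from its pivot (its origin: jig y = -78, z = 78 mm). Its own axes match the jig's at rest, when it leans 0.26 rad away from the handle; squeezed home it stands upright 4 mm from the handle. Springs back by itself (3 to 4 N at its top).
- trigger_front (a point): Point on the trigger's front face (away from the handle), 52 mm from the pivot. Squeezed home that face lies at jig y = -74 mm. Squeezing with 20 N pushes the pad in about 2.5 mm; 14 to 27 N is right, 45 N crushes the wood. Handle and trigger measure 26 mm over both squeezed, 43 mm at rest.
- handle (a point): Point on the back face (y = -100 mm) of the fixed upright black handle, at z = 130 mm, a good height to pinch handle and trigger from above. Handle 24 mm wide, 14 mm thick (front face y = -86 mm), top at z = 152 mm. A gripper that stays midway over the squeezed pair (y = -87 mm) must open over 62 mm to let the trigger return.
- sanding_block: Bystander: finished sanding block, wood, 55 x 97 x 27 mm, lying behind the jig. Origin: centre of its underside.
- tape_measure: Bystander: yellow tape measure, 33 x 86 x 65 mm, standing behind the jig. Origin: centre of its underside.
- pin_tin: Bystander: small blue tin, 57 x 81 x 29 mm, behind the jig. Origin: centre of its underside.

How it is judged:
On the way, in this order (a step that is already met when the one before it is completed fails the run):
1. both loose staves lie in the tray, on its floor between the rails, in line, let go (x of stave_first in the frame of jig between -0.004 and 0.004 m and y of stave_first in the frame of jig between 0.006 and 0.105 m and z of stave_first in the frame of jig between 0.009 and 0.016 m and angle between each of stave_first, stave_thick, stave_thin's own z axis and vertical below 0.06 rad and angle between the x axis of each of stave_first, stave_thick, stave_thin and the x axis of jig, either way round below 0.08 rad and x of stave_thick in the frame of jig between -0.004 and 0.004 m and y of stave_thick in the frame of jig between 0.006 and 0.105 m and z of stave_thick in the frame of jig between 0.009 and 0.016 m and x of stave_thin in the frame of jig between -0.004 and 0.004 m and y of stave_thin in the frame of jig between 0.006 and 0.105 m and z of stave_thin in the frame of jig between 0.009 and 0.016 m and contact force between the fingers and stave_first below 0.3 N and contact force between the fingers and stave_thick below 0.3 N and contact force between the fingers and stave_thin below 0.3 N), for 0.2 s.
2. the trigger has been pumped until the pad bears on the row ((contact force between bar and stave_thick above 4 N or contact force between bar and stave_thin above 4 N)), for 0.1 s.
At the end, for the whole second after the job is handed in: All staves on the tray floor between the rails, square (0.08 rad), centred (4 mm), closed up tight (pad face within 2.5 mm of the row's 90 mm), pad pushed back 1 to 4.7 mm (of 5), fingers pressing the trigger with over 6 N (more than its return spring) and touching no stave (all of step 1 and y of pad_face in the frame of seat between -0.0925 and -0.0875 m and value of joint pad between 0.001 and 0.0047 m and contact force between the fingers and trigger above 6 N and (contact force between bar and stave_thick above 4 N or contact force between bar and stave_thin above 4 N)); the arm keeps its last pose, push and grip.
It fails at once if the wood was crushed: pad on a stave with more than 60 N (contact force between bar and stave_thick above 60 N or contact force between bar and stave_thin above 60 N).
It fails at once if the bar, jaw or pad was pushed by hand instead of by the trigger (contact force between any of the fingers, the arm and bar above 5 N).
It fails at once if a bystander was disturbed (distance of any of sanding_block, tape_measure, pin_tin from where it was at the start of the episode above 0.015 m).
It also fails if it takes over 72 s, if anything falls off the work surface, if the arm or the gripper's body presses on something with over 40 N, if the wrist force passes 120 N, or if a joint passes its speed limit or range.

## Working session

There is one attempt and no reset: what is moved stays moved. The work goes in short steps, Python scripts to look and compute and a shell command to move; the robot and the scene stay as the last step left them, time stands still between calls to the robot, and variables do not carry over. Pictures are saved under pics/ and viewed, at most 10 in all, crops included, and the job is handed in when it is done.

```bash
ls; mkdir -p pics; python3 - <<'E'
from workcell import robot
import cv2
for n in("scene","top"):
    s=robot.snapshot(n); cv2.imwrite(f"pics/{n}0.png",s["image"][:,:,::-1]); print(n,s["K"],s["distortion"],s["rvec"],s["tvec"])
s=robot.sense(); print(s)
E
```

```text
drive.py
pics
workcell.py
scene [[410.79462207   0.         273.52916216]
 [  0.         410.79462207 209.53447792]
 [  0.           0.           1.        ]] [-0.01977175  0.          0.          0.          0.        ] [ 2.38605675 -0.68470946  0.2610617 ] [-0.41297895  0.34715245  0.73579807]
top [[404.81960145   0.         281.28231661]
 [  0.         404.81960145 210.00807215]
 [  0.           0.           1.        ]] [-0.09805666  0.          0.          0.          0.        ] [ 2.08148195 -2.13814547  0.18112715] [0.1199169  0.5703944  0.86041899]
{'time_s': 0.1, 'joints': array([ 1.03903007e+00,  2.76503582e-01,  1.50597456e+00,  1.49459331e-05,
        1.36071190e+00, -1.20994930e-01]), 'qvel': array([-0.00114058, -0.00116549, -0.00285262, -0.00232161, -0.00108777,
       -0.00165028]), 'tau': array([ 2.92847042e-03, -4.05456662e+01, -2.37780100e+01,  7.02596270e-02,
        2.99077586e-02, -4.07416769e-05]), 'position': array([0.22934804, 0.52673367, 0.20472006]), 'tcp_rot': array([-3.14000871e+00, -2.07310077e-04,  2.73081804e+00]), 'wrist_force': array([ 0.07464206,  0.53790231, -0.14341201]), 'moment': array([-0.01739234,  0.02604681,  0.03434079]), 'grip_force': 0.0, 'width': 0.09402822085365652}
```
View pics/scene0.png

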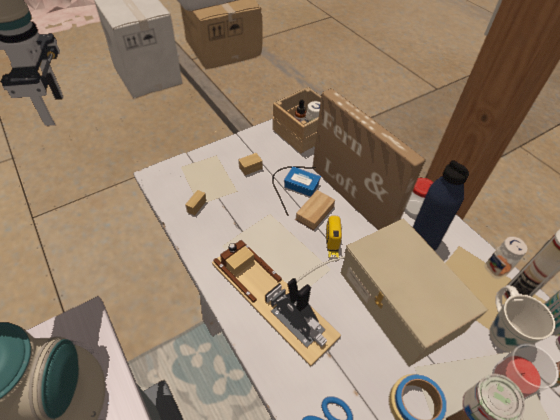

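View pics/top0.png

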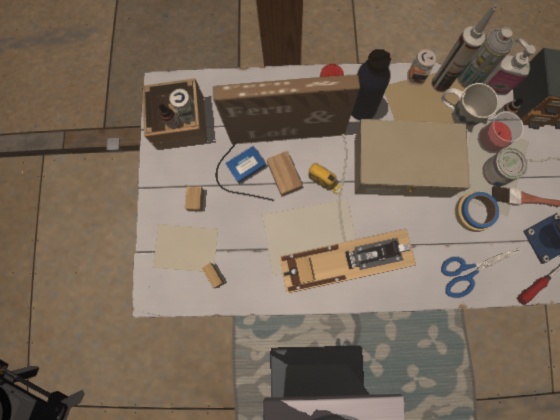

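Scene view: staves at about (197,202) and (250,163), jig from (225,260) to (330,345). Top view: staves at (194,198) and (213,275), jig spanning (285,280)–(412,250) with its stop at the left. I'll zoom in to get the details.

```bash
cat > h.py <<'E'
import numpy as np, cv2
from workcell import robot
from scipy.spatial.transform import Rotation as R
def cam(s):
    Rm=cv2.Rodrigues(np.array(s["rvec"],float))[0]; t=np.array(s["tvec"],float).ravel()
    return Rm,t,-Rm.T@t
def rays(s,px):
    Rm,t,c=cam(s)
    u=cv2.undistortPoints(np.array(px,float).reshape(-1,1,2),np.array(s["K"]),np.array(s["distortion"])).reshape(-1,2)
    return c,np.c_[u,np.ones(len(u))]@Rm
def onz(s,px,z):
    c,d=rays(s,px); return c+d*((z-c[2])/d[:,2])[:,None]
def tri(s1,p1,s2,p2):
    c1,d1=rays(s1,[p1]);c2,d2=rays(s2,[p2])
    A=np.c_[d1[0],-d2[0]]; k=np.linalg.lstsq(A,c2-c1,rcond=None)[0]
    a=c1+k[0]*d1[0];b=c2+k[1]*d2[0]; return (a+b)/2,np.linalg.norm(a-b)
def proj(s,P):
    return cv2.projectPoints(np.array(P,float).reshape(-1,3),np.array(s["rvec"],float),np.array(s["tvec"],float),np.array(s["K"]),np.array(s["distortion"]))[0].reshape(-1,2)
def crop(s,x0,y0,w,h,k,name):
    cv2.imwrite(name,cv2.resize(s["image"][y0:y0+h,x0:x0+w,::-1],None,fx=k,fy=k,interpolation=cv2.INTER_CUBIC))
E
python3 - <<'E'
from h import *
T=robot.snapshot("top");S=robot.snapshot("scene")
np.savez("s0.npz",T=T["image"],S=S["image"])
a=cv2.resize(T["image"][180:300,170:250],None,fx=4,fy=4,interpolation=cv2.INTER_CUBIC)
b=cv2.resize(S["image"][140:220,170:290],None,fx=4,fy=4,interpolation=cv2.INTER_CUBIC)
o=np.zeros((480,800,3),np.uint8);o[:480,:320]=a;o[:320,320:800]=b
cv2.imwrite("pics/st.png",o[:,:,::-1])
crop(T,272,220,150,80,5,"pics/jt.png"); crop(S,205,230,145,135,4,"pics/js.png")
for x in [(0.3,0,0),(.3,.3,0)]: print(proj(T,x),proj(S,x))
E
```

```text
[[330.40676113 330.48338301]] [[195.62998651 319.19775783]]
[[200.3316868  333.08977038]] [[141.91135421 220.02632253]]
```

View pics/st.png

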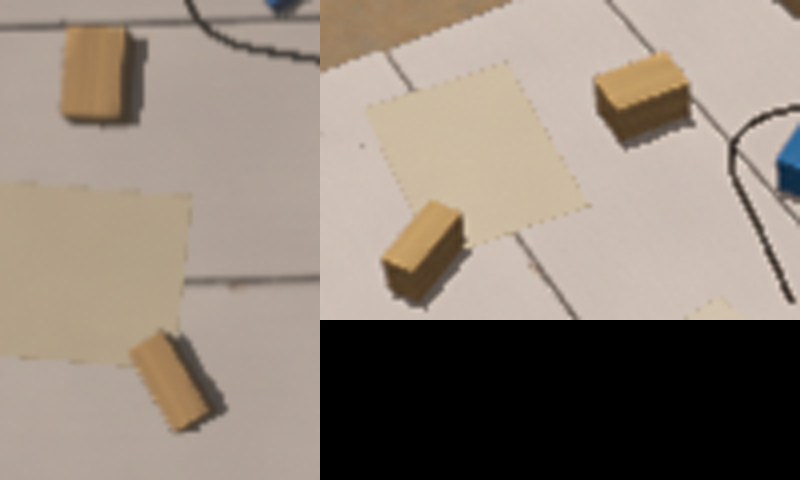

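View pics/jt.png

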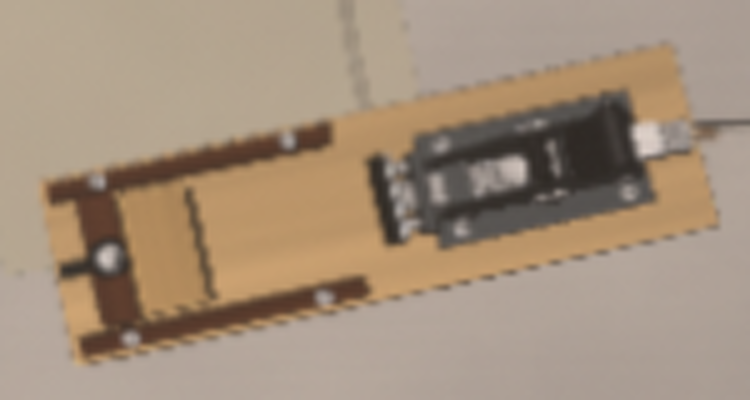

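View pics/js.png

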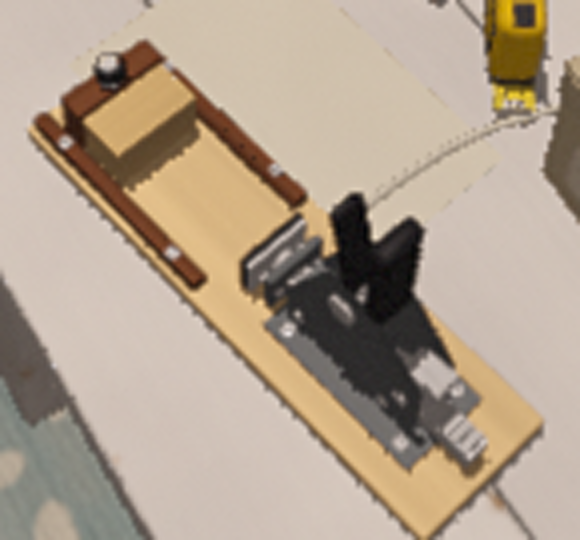

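The zooms show both staves with clear tops, about 15x23 px and 8x24 px in the top view. They also show the tray at the left end of the jig with stave_first nearly at the stop, and the pad and trigger to the right. Next I'll turn the corner pixels into positions.

```bash
cat > m.py <<'E'
from h import *
T=robot.snapshot("top");S=robot.snapshot("scene")
def q(c,k,o): return np.array(c,float)/k-0.5+0.5/k+np.array(o)
sets={"thick":([(68,27),(125,27),(122,118),(62,118)],[(594,80),(667,53),(690,92),(616,110)]),
"thin":([(131,352),(160,331),(210,410),(178,431)],[(433,201),(464,212),(412,270),(382,258)])}
for n,(a,b) in sets.items():
    a=q(a,4,(170,180));b=q(b,4,(90,140))
    A=onz(T,a,.032);B=onz(S,b,.032)
    P=[]
    for i in range(4):
        j=np.argmin(np.linalg.norm(B-A[i],axis=1)); p,r=tri(T,a[i],S,b[j]); P.append(p); print(n,i,j,p.round(4),round(r,4),(A[i]-B[j]).round(4)[:2])
    for Q in(A,B,np.array(P)):
        (c,wh,an)=cv2.minAreaRect(Q[:,:2].astype(np.float32)); bx=cv2.boxPoints((c,wh,an)); e=[bx[1]-bx[0],bx[2]-bx[1]]; l=max(e,key=np.linalg.norm)
        print(n,"centre",np.round(c,4),Q[:,:2].mean(0).round(4),"size",np.round(wh,4),"long dir",round(np.degrees(np.arctan2(l[1],l[0]))%180,1),"z",Q[:,2].mean().round(4))
# board colour blobs too
ct=q([(42,180),(80,362),(718,226),(672,45)],5,(272,220)); cs=q([(30,130),(430,540),(543,420)],4,(205,230))
A=onz(T,ct,.012);B=onz(S,cs,.012);print(A.round(4),B.round(4))
for i,j in((1,0),(2,1),(3,2)): print("board",[x.round(4) for x in tri(T,ct[i],S,cs[j])])
v=(A[0]+A[1])/2-(A[2]+A[3])/2; print("len",np.linalg.norm(v),"w",np.linalg.norm(A[0]-A[1]),np.linalg.norm(A[2]-A[3]),"dir",np.arctan2(v[1],v[0])-np.pi/2)
u=v/np.linalg.norm(v); m=A.mean(0); print("origin",m-u*(-.014))
E
python3 m.py
```

```text
thick 0 1 [0.6426 0.3299 0.0295] 0.0006 [0.0013 0.0015]
thick 1 2 [0.6427 0.2979 0.0201] 0.0032 [0.0062 0.0068]
thick 2 3 [0.5842 0.295  0.0361] 0.0019 [ 0.0008 -0.0033]
thick 3 0 [0.5872 0.3318 0.0307] 0.0001 [0.0004 0.0008]
thick centre [0.6141 0.3128] [0.614  0.3127] size [0.0358 0.0552] long dir 178.3 z 0.032
thick centre [0.6126 0.3092] [0.6119 0.3113] size [0.04   0.0545] long dir 176.8 z 0.032
thick centre [0.614  0.3124] [0.6142 0.3137] size [0.0369 0.0583] long dir 178.0 z 0.0291
thin 0 0 [0.4492 0.2886 0.0331] 0.0 [-0.0002 -0.0007]
thin 1 1 [0.4614 0.2721 0.0313] 0.0011 [-0.0009  0.0008]
thin 2 2 [0.4147 0.243  0.0356] 0.0017 [ 0.0008 -0.0029]
thin 3 3 [0.4034 0.2613 0.0351] 0.0014 [ 0.0007 -0.0025]
thin centre [0.4326 0.2667] [0.4324 0.2665] size [0.0537 0.0216] long dir 32.0 z 0.032
thin centre [0.4326 0.2678] [0.4323 0.2678] size [0.0546 0.0219] long dir 28.9 z 0.032
thin centre [0.4324 0.2667] [0.4322 0.2662] size [0.0551 0.0215] long dir 31.9 z 0.0338
[[ 0.4741  0.1111  0.012 ]
 [ 0.39    0.0956  0.012 ]
 [ 0.4432 -0.203   0.012 ]
 [ 0.5288 -0.1879  0.012 ]] [[ 0.3884  0.0967  0.012 ]
 [ 0.4457 -0.2041  0.012 ]
 [ 0.5273 -0.1861  0.012 ]]
board [array([0.3892, 0.0959, 0.0128]), np.float64(0.0018)]
board [array([ 0.4444, -0.2036,  0.0119]), np.float64(0.0027)]
board [array([ 0.5276, -0.1869,  0.014 ]), np.float64(0.002)]
len 0.30364560358950093 w 0.08544172958898534 0.08696431469032906 dir 0.17862734258684987
origin [ 0.45652818 -0.03227694  0.012     ]
```

```bash
cat > go.py <<'E'
import sys
from h import *
# jig pose estimate
JO=np.array([.4566,-.0324]); JY=.179
def jig(x,y): c,s=np.cos(JY),np.sin(JY); return JO+[c*x-s*y,s*x+c*y]
def tojig(p): c,s=np.cos(JY),np.sin(JY); d=np.array(p)[...,:2]-JO; return np.stack([c*d[...,0]+s*d[...,1],-s*d[...,0]+c*d[...,1]],-1)
def delta(x,y,z,closedir):
    s=robot.sense(); M=R.from_euler("xyz",s["tcp_rot"]); p=s["position"]
    c=closedir+np.pi/2; yaw=s["tcp_rot"][2]; e=(c-yaw+np.pi/2)%np.pi-np.pi/2
    G=R.from_euler("xyz",[np.pi,0,yaw+e])
    return M.inv().apply(np.array([x,y,z])-p).round(4),(M.inv()*G).as_rotvec().round(4)
E
python3 - <<'E'
from go import *
T=robot.snapshot("top");S=robot.snapshot("scene")
q=lambda c,k,o: np.array(c,float)/k-0.5+0.5/k+np.array(o)
# first stave top: (122,195),(185,188),(207,297),(143,320) top ; scene
a=q([(122,193),(183,186),(207,297),(143,320)],5,(272,220)); b=q([(168,65),(198,100),(122,160),(83,122)],4,(205,230))
for n,s,p in(("T",T,a),("S",S,b)): print(n,(tojig(onz(s,p,.044))*1e3).round(1))
for i in range(4): print([tri(T,a[i],S,b[i])])
# rails by colour, top view
hsv=cv2.cvtColor(T["image"],cv2.COLOR_RGB2HSV)
m=cv2.inRange(hsv,(0,90,20),(12,255,130))
ys,xs=np.nonzero(m); J=tojig(onz(T,np.c_[xs,ys],.022))*1e3
k=(J[:,1]>10)&(J[:,1]<90)&(abs(J[:,0])<50)
for sgn in(-1,1):
    r=J[k&(J[:,0]*sgn>20)]; print("rail",len(r),np.percentile(r[:,0],[2,50,98]).round(1),np.polyfit(r[:,1],r[:,0],1))
r=J[(abs(J[:,0])<25)&(J[:,1]>90)&(J[:,1]<160)];print("stop",np.percentile(r[:,1],[2,98]) if len(r) else None)
print(delta(.4325,.2668,.1,np.radians(31.5)))
E
```

```text
T [[ 26.9 103.7]
 [ 24.4  76.2]
 [-26.1  76.3]
 [-30.2 106.3]]
S [[ 27.7 103.9]
 [ 25.1  75.7]
 [-28.9  74.3]
 [-29.6 106.4]]
[(array([0.46487308, 0.07435362, 0.04482162]), np.float64(0.0006068475824660088))]
[(array([0.46745863, 0.04679524, 0.04389678]), np.float64(0.0008882592287222017))]
[(array([0.4167727 , 0.03801324, 0.0391516 ]), np.float64(0.0014588917098169966))]
[(array([0.40821071, 0.06676027, 0.04452517]), np.float64(0.0004901029434919402))]
rail 101 [-39.6 -36.2 -32.6] [-9.59100966e-03 -3.56448274e+01]
rail 104 [31.5 35.1 38.9] [2.99146474e-03 3.49961631e+01]
stop [108.40552509 123.65975969]
(array([-0.29  , -0.1576,  0.1054]), array([-2.000e-04,  0.000e+00,  6.102e-01]))
```

Careful with the scale: shifts go in cm and turns go in units of 0.05 rad. That gives: -0.29 m is -29, -0.1576 m is -15.76, 0.61 rad is 12.2.

```bash
python3 drive.py '{"deltas":[[0.094,-29,-15.76,10.54,0,0,12.2],[0.094,-29,-15.76,10.54,0,0,12.2],[0.094,-29,-15.76,10.54,0,0,12.2],[0.094,-29,-15.76,10.54,0,0,12.2],[0.094,-29,-15.76,10.54,0,0,12.2],[0.094,-29,-15.76,10.54,0,0,12.2],[0.094,-29,-15.76,10.54,0,0,12.2],[0.094,-29,-15.76,10.54,0,0,12.2]]}'
python3 - <<'E'
from go import *
print(delta(.4325,.2668,.013,np.radians(31.5)))
E
```

```text
time_s: 1.2
position: [0.4347, 0.2626, 0.0985]
tcp_rot: [-3.139, 0.002, 2.115]
wrist_force: [0.6, 1.2, -0.2]
width: 0.0939
grip_force: 0.0
(array([0.0049, 0.0005, 0.0855]), array([-0.0025,  0.0017, -0.0055]))
```

```bash
python3 drive.py '{"deltas":[[0.094,0,0,0,0,0,0],[0.094,0,0,0,0,0,0],[0.094,0,0,0,0,0,0]]}'
python3 - <<'E'
from go import *
print(delta(.4325,.2668,.013,np.radians(31.5)))
E
```

```text
time_s: 1.5
position: [0.432, 0.2682, 0.1006]
tcp_rot: [3.141, -0.0, 2.123]
wrist_force: [0.4, 0.9, 0.4]
width: 0.0941
grip_force: 0.0
(array([-0.0014, -0.0004,  0.0876]), array([ 0.0011, -0.0003,  0.0022]))
```

```bash
python3 drive.py '{"deltas":[[0.094,-0.14,0,4,0,0,0],[0.094,-0.14,0,8.76,0,0,0],[0.094,-0.14,0,8.76,0,0,0],[0.04,-0.14,0,8.76,0,0,0],[0.04,-0.14,0,8.76,0,0,0],[0.04,-0.14,0,8.76,0,0,0],[0.04,-0.14,0,8.76,0,0,0]]}'
```

```text
time_s: 2.2
position: [0.4345, 0.2664, 0.0142]
tcp_rot: [3.138, 0.0, 2.121]
wrist_force: [-1.1, 0.1, 0.9]
width: 0.0656
grip_force: 0.0
```

```bash
python3 drive.py '{"deltas":[[0.04,0,0,0,0,0,0],[0.04,0,0,0,0,0,0],[0.04,0,0,0,0,0,0],[0.04,0,0,0,0,0,0]]}'
```

```text
time_s: 2.6
position: [0.4339, 0.266, 0.0134]
tcp_rot: [3.14, 0.0, 2.121]
wrist_force: [-1.1, -0.4, 6.6]
width: 0.0546
grip_force: 30.0
```

```bash
python3 drive.py '{"deltas":[[0.04,0,0,-5,0,0,0],[0.04,0,0,-9,0,0,0],[0.04,0,0,-9,0,0,0],[0.04,0,0,-9,0,0,0]]}'
python3 - <<'E'
from go import *
print(jig(-.0004,.0605),delta(*jig(-.0004,.0605),.06,.179))
E
```

```text
time_s: 3.0
position: [0.4336, 0.2658, 0.1031]
tcp_rot: [3.14, 0.0, 2.121]
wrist_force: [-1.0, -1.2, -0.7]
width: 0.0546
grip_force: 30.0
[0.44543463 0.02706213] (array([-0.2097, -0.1147,  0.0429]), array([ 1.700e-03, -1.000e-04,  3.709e-01]))
```

To row units: -0.2097 m is -20.97, -0.1147 m is -11.47, 0.371 rad is 7.42.

```bash
python3 drive.py '{"deltas":[[0.04,-20.97,-11.47,0,0.034,0,7.42],[0.04,-20.97,-11.47,0,0.034,0,7.42],[0.04,-20.97,-11.47,0,0.034,0,7.42],[0.04,-20.97,-11.47,0,0.034,0,7.42],[0.04,-20.97,-11.47,0,0.034,0,7.42],[0.04,-20.97,-11.47,0,0.034,0,7.42],[0.04,-20.97,-11.47,0,0.034,0,7.42],[0.04,-20.97,-11.47,0,0.034,0,7.42]]}'
python3 - <<'E'
from go import *
print(delta(*jig(-.0004,.0605),.027,.179))
S=robot.snapshot("scene");crop(S,180,180,150,140,4,"pics/p1.png")
E
```

```text
time_s: 3.8
position: [0.4441, 0.028, 0.1014]
tcp_rot: [-3.138, -0.001, 1.75]
wrist_force: [-0.3, 0.5, 0.3]
width: 0.0547
grip_force: 30.0
(array([-0.0012,  0.0014,  0.0744]), array([-0.0039, -0.0011,  0.0005]))
```

View pics/p1.png

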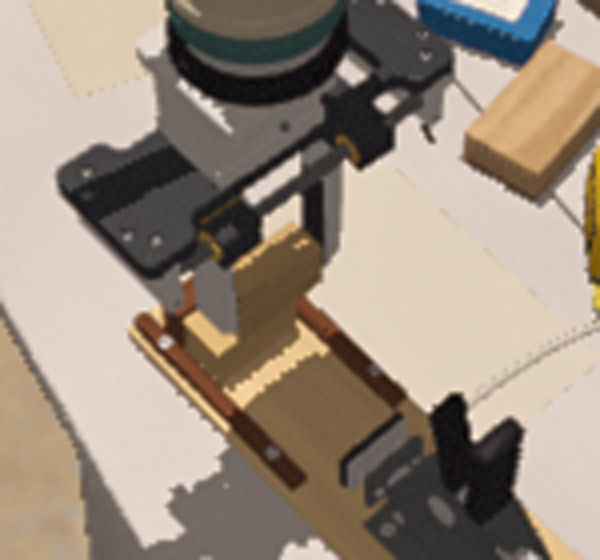

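The gripper holds the thin stave level over the tray, with the stave at about (270,290) between the rails. I'll lower it in two steps.

```bash
python3 drive.py '{"deltas":[[0.04,-0.1,0.1,3,0,0,0],[0.04,-0.1,0.1,5,0,0,0],[0.04,-0.1,0.1,5,0,0,0]]}'
python3 - <<'E'
from go import *
print(delta(*jig(-.0004,.0605),.0265,.179))
E
```

```text
time_s: 4.15
position: [0.4435, 0.0278, 0.0502]
tcp_rot: [-3.134, -0.002, 1.752]
wrist_force: [-0.3, -0.0, 0.2]
width: 0.0548
grip_force: 30.0
(array([-0.0011,  0.0019,  0.0237]), array([-0.0075, -0.0017,  0.0025]))
```

To row units: 0.0235 m is 2.35, 0.015 m is 1.5, -0.006 rad is -0.12.

```bash
python3 drive.py '{"deltas":[[0.04,-0.1,0.2,1.5,-0.12,0,0],[0.04,-0.1,0.2,2.35,-0.12,0,0],[0.04,-0.1,0.2,2.35,-0.12,0,0],[0.04,-0.1,0.2,2.35,-0.12,0,0]]}'
python3 - <<'E'
from go import *
print(delta(*jig(-.0004,.0605),.0265,.179))
E
```

```text
time_s: 4.55
position: [0.4486, 0.0259, 0.0294]
tcp_rot: [3.137, 0.0, 1.751]
wrist_force: [0.5, -0.7, 0.2]
width: 0.0548
grip_force: 30.0
(array([ 0.0017, -0.0029,  0.0029]), array([0.0047, 0.0003, 0.0008]))
```

```bash
for i in 1 2; do python3 drive.py '{"deltas":[[0.04,0,0,0,0,0,0],[0.04,0,0,0,0,0,0]]}' | head -4;done
```

```text
time_s: 4.75
position: [0.4488, 0.0255, 0.0295]
tcp_rot: [3.136, 0.001, 1.75]
wrist_force: [-0.6, 0.1, -0.9]
time_s: 4.95
position: [0.4485, 0.0254, 0.0292]
tcp_rot: [3.137, 0.0, 1.75]
wrist_force: [0.4, -0.1, -0.5]
```

To row units: -0.003 m is -0.3, 0.0015 m is 0.15, 0.004 rad is 0.08.

```bash
python3 drive.py '{"deltas":[[0.04,0.15,-0.3,0,0.08,0,0],[0.04,0.15,-0.3,0,0.08,0,0],[0.04,0.15,-0.3,0,0.08,0,0],[0.04,0.15,-0.3,0,0.08,0,0]]}'
python3 - <<'E'
from go import *
print(delta(*jig(-.0004,.0605),.0265,.179))
E
```

```text
time_s: 5.35
position: [0.4451, 0.0265, 0.0289]
tcp_rot: [3.141, 0.0, 1.75]
wrist_force: [0.7, 0.3, -0.0]
width: 0.0552
grip_force: 30.0
(array([0.0005, 0.0004, 0.0024]), array([ 0.0004,  0.0002, -0.    ]))
```

To row units: 0.0032 m is 0.32, 0.0025 m is 0.25.

```bash
python3 drive.py '{"deltas":[[0.04,0,0,0.25,0,0,0],[0.04,0,0,0.32,0,0,0],[0.04,0,0,0.32,0,0,0]]}'
```

```text
time_s: 5.65
position: [0.445, 0.0265, 0.0256]
tcp_rot: [3.142, 0.0, 1.75]
wrist_force: [0.1, 0.3, 0.0]
width: 0.0551
grip_force: 30.0
```

To row units: -0.08 m is -8, -0.04 m is -4.

```bash
python3 drive.py '{"deltas":[[0.094,0,0,0,0,0,0],[0.094,0,0,0,0,0,0],[0.094,0,0,0,0,0,0],[0.094,0,0,-4,0,0,0],[0.094,0,0,-8,0,0,0],[0.094,0,0,-8,0,0,0]]}'
python3 - <<'E'
from go import *
print(delta(.614,.3125,.1,np.radians(178.2)))
E
```

```text
time_s: 6.25
position: [0.4492, 0.0261, 0.1102]
tcp_rot: [3.131, 0.003, 1.75]
wrist_force: [0.2, -0.4, -0.8]
width: 0.0937
grip_force: 0.0
(array([0.2525, 0.2131, 0.0117]), array([0.0109, 0.0019, 0.2104]))
```

To row units: 0.2514 m is 25.14, 0.2172 m is 21.72, 0.21 rad is 4.2.

```bash
python3 drive.py '{"deltas":[[0.094,25.14,21.72,0.5,0,0,4.2],[0.094,25.14,21.72,0.5,0,0,4.2],[0.094,25.14,21.72,0.5,0,0,4.2],[0.094,25.14,21.72,0.5,0,0,4.2],[0.094,25.14,21.72,0.5,0,0,4.2],[0.094,25.14,21.72,0.5,0,0,4.2],[0.094,25.14,21.72,0.5,0,0,4.2],[0.094,25.14,21.72,0.5,0,0,4.2]]}' >/dev/null; python3 drive.py '{"deltas":[[0.094,0,0,0,0,0,0],[0.094,0,0,0,0,0,0],[0.094,0,0,0,0,0,0],[0.094,0,0,0,0,0,0]]}'
python3 - <<'E'
from go import *
print(delta(.614,.3125,.0135,np.radians(178.2)))
T=robot.snapshot("top"); 
a=np.zeros((520,800,3),np.uint8); a[:480,:600]=cv2.resize(T["image"][200:320,270:420],None,fx=4,fy=4,interpolation=cv2.INTER_CUBIC)
cv2.imwrite("pics/p2.png",a[:480,:600,::-1])
E
```

```text
time_s: 7.45
position: [0.6137, 0.3113, 0.1012]
tcp_rot: [3.141, 0.0, 1.539]
wrist_force: [0.2, 0.5, -0.3]
width: 0.0937
grip_force: 0.0
(array([0.0012, 0.0002, 0.0877]), array([ 0.0004,  0.0003, -0.0009]))
```

View pics/p2.png

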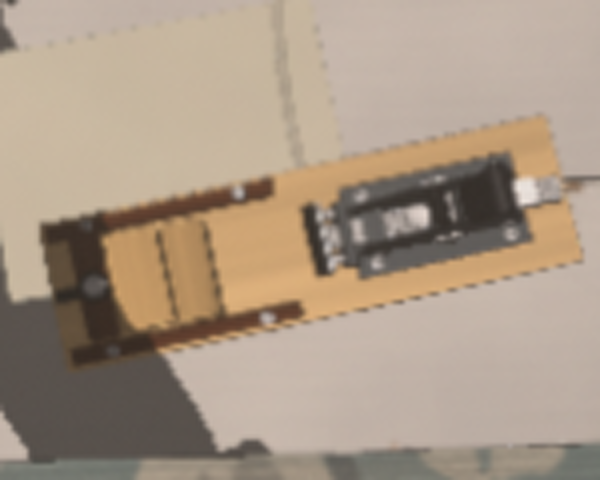

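The thin stave lies square in the tray at about (190,268), next to the first one. Now I'll pick up the thick stave.

```bash
python3 drive.py '{"deltas":[[0.094,0.12,0,4.5,0,0,0],[0.094,0.12,0,8.77,0,0,0],[0.094,0.12,0,8.77,0,0,0],[0.04,0.12,0,8.77,0,0,0],[0.04,0.12,0,8.77,0,0,0],[0.04,0.12,0,8.77,0,0,0],[0.04,0.12,0,8.77,0,0,0],[0.04,0.12,0,8.77,0,0,0]]}'>/dev/null;  python3 drive.py '{"deltas":[[0.04,0,0,0,0,0,0],[0.04,0,0,0,0,0,0],[0.04,0,0,0,0,0,0],[0.04,0,0,0,0,0,0]]}'
python3 - <<'E'
from go import *
T=robot.snapshot("top")
q=lambda c,k,o: np.array(c,float)/k-0.5+0.5/k+np.array(o)
print((tojig(onz(T,q([(162,232),(205,222),(220,315),(176,322)],4,(270,200)),.044))*1e3).round(1))
print(jig(-.0004,.027),delta(*jig(-.0004,.027),.1,.179))
E
```

```text
time_s: 8.7
position: [0.6148, 0.3139, 0.0142]
tcp_rot: [3.14, -0.0, 1.54]
wrist_force: [-0.3, -0.1, 6.1]
width: 0.055
grip_force: 29.9
[[ 21.7  72.4]
 [ 22.2  47.6]
 [-30.1  50.7]
 [-28.8  75.5]]
[ 0.45139916 -0.00590262] (array([-0.3247, -0.1532, -0.0863]), array([ 2.0e-03, -2.0e-04, -2.1e-01]))
```

To row units: -0.0863 m is -8.63, -0.05 m is -5, -0.02 rad is -0.4.

```bash
python3 drive.py '{"deltas":[[0.04,0,0,-5,0,0,0],[0.04,0,0,-8.63,0,0,0],[0.04,-4,-2,-8.63,0.04,0,-0.4]]}'>/dev/null;  python3 drive.py '{"deltas":[[0.04,-28.47,-13.32,0,0,0,-3.8],[0.04,-28.47,-13.32,0,0,0,-3.8],[0.04,-28.47,-13.32,0,0,0,-3.8],[0.04,-28.47,-13.32,0,0,0,-3.8],[0.04,-28.47,-13.32,0,0,0,-3.8],[0.04,-28.47,-13.32,0,0,0,-3.8],[0.04,-28.47,-13.32,0,0,0,-3.8],[0.04,-28.47,-13.32,0,0,0,-3.8]]}'>/dev/null
python3 drive.py '{"deltas":[[0.04,0,0,0,0,0,0],[0.04,0,0,0,0,0,0],[0.04,0,0,0,0,0,0],[0.04,0,0,0,0,0,0]]}'
python3 - <<'E'
from go import *
T=robot.snapshot("top")
print(delta(*jig(-.0004,.027),.03,.179))
E
```

```text
time_s: 10.25
position: [0.4569, -0.008, 0.0995]
tcp_rot: [-3.14, -0.0, 1.751]
wrist_force: [-0.6, 0.5, -1.0]
width: 0.0545
grip_force: 29.9
(array([ 0.0031, -0.0048,  0.0695]), array([-0.0017, -0.0003,  0.0015]))
```

To row units: 0.03 m is 3, 0.0695 m is 6.95.

```bash
python3 drive.py '{"deltas":[[0.04,0.3,-0.48,3,0,0,0],[0.04,0.3,-0.48,6.95,0,0,0],[0.04,0.3,-0.48,6.95,0,0,0],[0.04,0.3,-0.48,6.95,0,0,0],[0.04,0.3,-0.48,6.95,0,0,0],[0.04,0.3,-0.48,6.95,0,0,0],[0.04,0.3,-0.48,6.95,0,0,0]]}'
python3 - <<'E'
from go import *
print(delta(*jig(-.0004,.027),.0262,.179))
E
```

```text
time_s: 11.0
position: [0.4518, -0.0069, 0.0312]
tcp_rot: [3.141, 0.001, 1.75]
wrist_force: [-0.1, -0.2, 0.1]
width: 0.0547
grip_force: 30.0
(array([ 0.001 , -0.0002,  0.005 ]), array([0.0001, 0.0005, 0.0001]))
```

To row units: 0.005 m is 0.5, 0.004 m is 0.4.

```bash
python3 drive.py '{"deltas":[[0.04,0.05,0,0.4,0,0,0],[0.04,0.05,0,0.5,0,0,0],[0.04,0.05,0,0.5,0,0,0],[0.04,0.05,0,0.5,0,0,0]]}'; python3 drive.py '{"deltas":[[0.094,0,0,0,0,0,0],[0.094,0,0,0,0,0,0],[0.094,0,0,0,0,0,0],[0.094,0,0,-4,0,0,0],[0.094,0,0,-8,0,0,0],[0.094,0,0,-13,0,0,0],[0.094,0,0,-15.5,0,0,0]]}' >/dev/null
python3 drive.py '{"deltas":[[0.094,-5,0,0,0,0,0],[0.094,-8.5,0,0,0,0,3],[0.094,-8.5,0,0,0,0,6],[0.094,-8.5,0,0,0,0,9],[0.094,-8.5,0,0,0,0,12],[0.094,-8.5,0,0,0,0,15],[0.094,-8.5,0,0,0,0,18],[0.094,-8.5,0,0,0,0,21]]}'
python3 - <<'E'
from go import *
print(jig(0,-.087),delta(*jig(0,-.087),.18,.179+np.pi/2))
T=robot.snapshot("top");crop(T,270,200,150,120,4,"pics/p3.png")
S=robot.snapshot("scene");crop(S,205,220,145,135,4,"pics/p3s.png")
E
```

```text
time_s: 11.4
position: [0.4509, -0.0063, 0.0253]
tcp_rot: [-3.14, -0.0, 1.75]
wrist_force: [-0.6, 0.3, 3.8]
width: 0.055
grip_force: 30.0
time_s: 12.9
position: [0.4663, -0.0899, 0.1798]
tcp_rot: [-3.14, 0.002, 0.694]
wrist_force: [-0.4, 0.1, 0.3]
width: 0.0939
grip_force: 0.0
[ 0.47208997 -0.11800993] (array([-0.0135,  0.0253, -0.0002]), array([-0.0009,  0.0018,  0.5145]))
```

View pics/p3s.png

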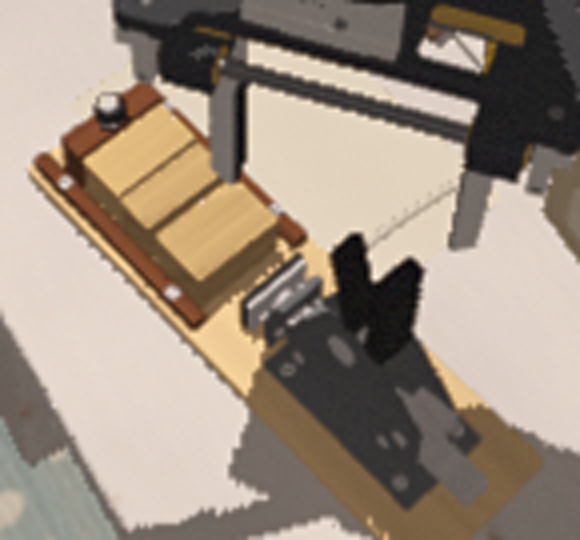

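All three staves lie flat and in line, with the first at (145,150), thin at (185,185) and thick at (220,230). I'll go to the trigger now.

To row units: 0.0253 m is 2.53, -0.0135 m is -1.35, 0.515 rad is 10.3.

```bash
python3 drive.py '{"deltas":[[0.094,-1.35,2.53,0,0,0,3],[0.094,-1.35,2.53,0,0,0,6],[0.094,-1.35,2.53,0,0,0,9],[0.094,-1.35,2.53,0,0,0,10.3],[0.094,-1.35,2.53,0,0,0,10.3],[0.094,-1.35,2.53,0,0,0,10.3],[0.094,-1.35,2.53,0,0,0,10.3]]}'
python3 - <<'E'
from go import *
print(delta(*jig(0,-.087),.10,.179+np.pi/2))
T=robot.snapshot("top");S=robot.snapshot("scene");o=np.zeros((600,800,3),np.uint8)
o[:600,:800]=cv2.resize(S["image"][180:330,220:420],None,fx=4,fy=4,interpolation=cv2.INTER_CUBIC); cv2.imwrite("pics/p4.png",o[:,:,::-1])
E
```

```text
time_s: 13.7
position: [0.4724, -0.1179, 0.18]
tcp_rot: [-3.141, 0.002, 0.187]
wrist_force: [0.8, -1.1, -0.2]
width: 0.094
grip_force: 0.0
(array([-0.0002,  0.0001,  0.08  ]), array([-0.0002,  0.0017,  0.008 ]))
```

View pics/p4.png

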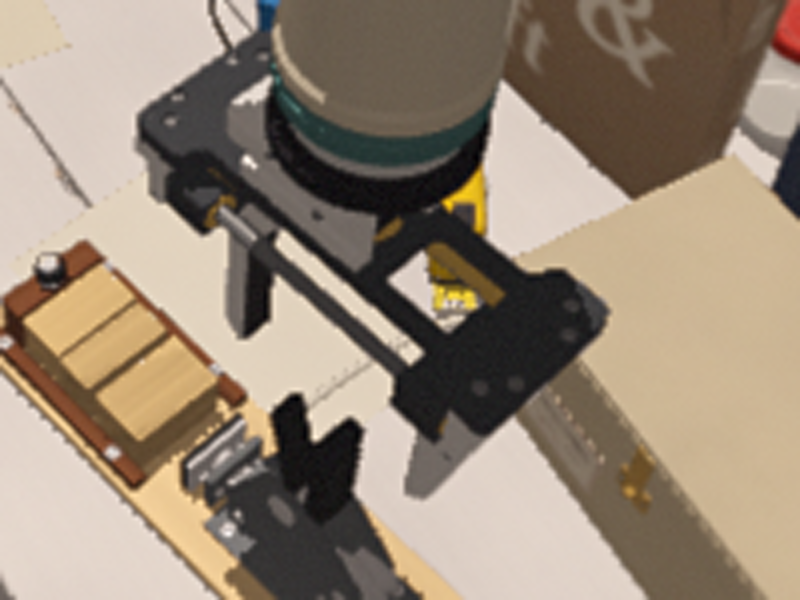

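Gripper is aligned over the trigger and handle at about (310,450), and the row is intact. I'll descend and pump.

To row units: 0.078 m is 7.8, 0.045 m is 4.5, 0.008 rad is 0.16.

```bash
python3 drive.py '{"deltas":[[0.094,0,0,4.5,0,0,0.16],[0.094,0,0,7.8,0,0,0.16],[0.094,0,0,7.8,0,0,0.16],[0.094,0,0,7.8,0,0,0.16],[0.06,0,0,7.8,0,0,0.16],[0.06,0,0,7.8,0,0,0.16],[0.06,0,0,7.8,0,0,0.16]]}'; python3 drive.py '{"deltas":[[0.024,0,0,0,0,0,0],[0.024,0,0,0,0,0,0],[0.024,0,0,0,0,0,0],[0.024,0,0,0,0,0,0],[0.024,0,0,0,0,0,0],[0.024,0,0,0,0,0,0]]}'
```

```text
time_s: 14.5
position: [0.4733, -0.1183, 0.1035]
tcp_rot: [3.14, -0.001, 0.177]
wrist_force: [0.3, 0.3, 0.6]
width: 0.0734
grip_force: 0.0
time_s: 15.1
position: [0.4716, -0.1158, 0.1022]
tcp_rot: [-3.137, 0.002, 0.176]
wrist_force: [-1.0, 12.5, 7.5]
width: 0.026
grip_force: 5.9
```

```bash
python3 drive.py '{"deltas":[[0.07,0,0,0,0,0,0],[0.07,0,0,0,0,0,0],[0.07,0,0,0,0,0,0],[0.07,0,0,0,0,0,0],[0.07,0,0,0,0,0,0],[0.07,0,0,0,0,0,0],[0.07,0,0,0,0,0,0]]}'; python3 drive.py '{"deltas":[[0.024,0,0,0,0,0,0],[0.024,0,0,0,0,0,0],[0.024,0,0,0,0,0,0],[0.024,0,0,0,0,0,0],[0.024,0,0,0,0,0,0],[0.024,0,0,0,0,0,0],[0.024,0,0,0,0,0,0],[0.024,0,0,0,0,0,0]]}'
python3 - <<'E'
from go import *
T=robot.snapshot("top");S=robot.snapshot("scene")
# jig-aligned contrast view of the scene crop
a=cv2.resize(S["image"][240:320,210:310],None,fx=6,fy=6,interpolation=cv2.INTER_CUBIC); cv2.imwrite("pics/p5.png",a[:,:,::-1])
E
```

```text
time_s: 15.8
position: [0.4728, -0.1188, 0.1024]
tcp_rot: [3.14, 0.001, 0.177]
wrist_force: [-0.5, -0.5, 0.9]
width: 0.0698
grip_force: 0.0
time_s: 16.6
position: [0.4718, -0.1158, 0.1024]
tcp_rot: [-3.138, 0.002, 0.177]
wrist_force: [-0.6, 8.0, 5.7]
width: 0.0255
grip_force: 30.0
```

View pics/p5.png

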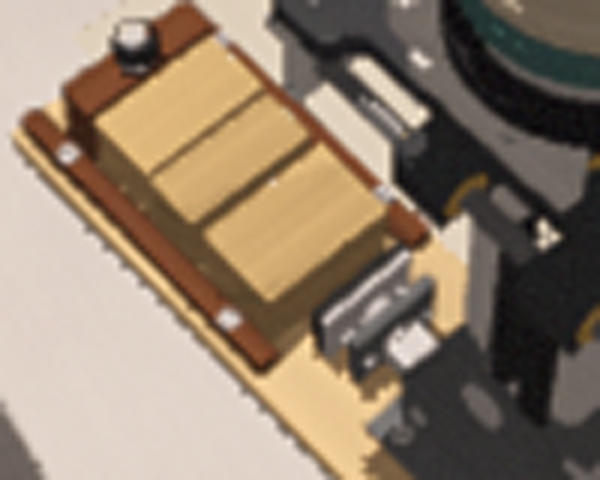

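The jaw has moved out to (370,300), though the pad isn't on the row yet. I'll shift the gripper 2.5 mm to re-centre it and keep pumping.

```bash
python3 drive.py '{"deltas":[[0.07,0,0,0,0,0,0],[0.07,0,-0.25,0,0,0,0],[0.07,0,-0.25,0,0,0,0],[0.07,0,-0.25,0,0,0,0],[0.07,0,-0.25,0,0,0,0],[0.07,0,-0.25,0,0,0,0],[0.07,0,-0.25,0,0,0,0]]}'|tail -2; python3 drive.py '{"deltas":[[0.024,0,0,0,0,0,0],[0.024,0,0,0,0,0,0],[0.024,0,0,0,0,0,0],[0.024,0,0,0,0,0,0],[0.024,0,0,0,0,0,0],[0.024,0,0,0,0,0,0],[0.024,0,0,0,0,0,0],[0.024,0,0,0,0,0,0]]}'
```

```text
width: 0.0697
grip_force: 0.0
time_s: 18.2
position: [0.4718, -0.1158, 0.1023]
tcp_rot: [3.141, 0.002, 0.177]
wrist_force: [-0.7, 0.3, 4.3]
width: 0.0255
grip_force: 30.0
```

```bash
python3 drive.py '{"deltas":[[0.07,0,0,0,0,0,0],[0.07,0,0,0,0,0,0],[0.07,0,0,0,0,0,0],[0.07,0,0,0,0,0,0],[0.07,0,0,0,0,0,0],[0.07,0,0,0,0,0,0],[0.07,0,0,0,0,0,0]]}'|tail -2; python3 drive.py '{"deltas":[[0.024,0,0,0,0,0,0],[0.024,0,0,0,0,0,0],[0.024,0,0,0,0,0,0],[0.024,0,0,0,0,0,0],[0.024,0,0,0,0,0,0],[0.024,0,0,0,0,0,0],[0.024,0,0,0,0,0,0],[0.024,0,0,0,0,0,0]]}'
python3 - <<'E'
from go import *
S=robot.snapshot("scene")
a=cv2.resize(S["image"][240:320,210:310],None,fx=6,fy=6,interpolation=cv2.INTER_CUBIC); cv2.imwrite("pics/p6.png",a[:,:,::-1])
E
```

```text
width: 0.0698
grip_force: 0.0
time_s: 19.7
position: [0.4717, -0.1158, 0.1023]
tcp_rot: [3.141, 0.002, 0.177]
wrist_force: [-1.2, 0.4, 4.5]
width: 0.0258
grip_force: 30.0
```

View pics/p6.png

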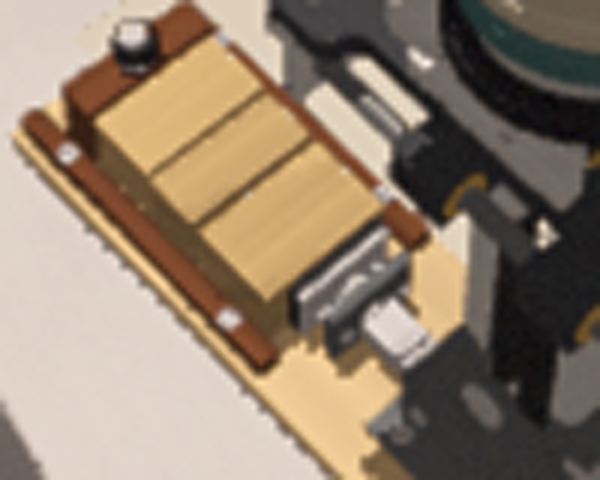

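The pad has just reached the thick stave at (340,280) and narrow gaps are still visible. Next pumps.

```bash
python3 drive.py '{"deltas":[[0.07,0,0,0,0,0,0],[0.07,0,0,0,0,0,0],[0.07,0,0,0,0,0,0],[0.07,0,0,0,0,0,0],[0.07,0,0,0,0,0,0],[0.07,0,0,0,0,0,0],[0.07,0,0,0,0,0,0]]}'|tail -2; python3 drive.py '{"deltas":[[0.04,0,0,0,0,0,0],[0.036,0,0,0,0,0,0],[0.036,0,0,0,0,0,0],[0.036,0,0,0,0,0,0],[0.036,0,0,0,0,0,0]]}' |tail -3; python3 drive.py '{"deltas":[[0.032,0,0,0,0,0,0],[0.032,0,0,0,0,0,0]]}' |tail -3;  python3 drive.py '{"deltas":[[0.028,0,0,0,0,0,0],[0.028,0,0,0,0,0,0]]}' |tail -3; python3 drive.py '{"deltas":[[0.024,0,0,0,0,0,0],[0.024,0,0,0,0,0,0]]}' |tail -3
```

```text
width: 0.0701
grip_force: 0.0
wrist_force: [-0.5, 5.7, 4.7]
width: 0.0369
grip_force: 3.1
wrist_force: [-1.4, 6.1, 6.3]
width: 0.0321
grip_force: 3.3
wrist_force: [-2.0, 4.7, 5.6]
width: 0.0284
grip_force: 4.0
wrist_force: [-1.7, 1.6, 5.9]
width: 0.0255
grip_force: 30.0
```

```bash
python3 drive.py '{"deltas":[[0.07,0,0,0,0,0,0],[0.07,0,0,0,0,0,0],[0.07,0,0,0,0,0,0],[0.07,0,0,0,0,0,0],[0.07,0,0,0,0,0,0],[0.07,0,0,0,0,0,0],[0.07,0,0,0,0,0,0]]}'|tail -2; python3 drive.py '{"deltas":[[0.045,0,0,0,0,0,0],[0.045,0,0,0,0,0,0],[0.042,0,0,0,0,0,0],[0.038,0,0,0,0,0,0],[0.038,0,0,0,0,0,0]]}' |tail -3; python3 drive.py '{"deltas":[[0.034,0,0,0,0,0,0],[0.034,0,0,0,0,0,0]]}' |tail -3;  python3 drive.py '{"deltas":[[0.030,0,0,0,0,0,0],[0.03,0,0,0,0,0,0]]}' |tail -3; python3 drive.py '{"deltas":[[0.027,0,0,0,0,0,0],[0.027,0,0,0,0,0,0]]}' |tail -3
```

```text
width: 0.0699
grip_force: 0.0
wrist_force: [-1.6, 7.9, 5.9]
width: 0.0389
grip_force: 4.0
wrist_force: [-2.3, 9.8, 8.1]
width: 0.0345
grip_force: 5.2
wrist_force: [-1.2, 6.6, 6.1]
width: 0.03
grip_force: 13.7
wrist_force: [-1.2, 4.4, 5.4]
width: 0.0274
grip_force: 20.0
```

Grip is 20 N at 27.4 mm opening, just short of home, which is the halfway squeeze. I'll hold and check.

```bash
python3 drive.py '{"deltas":[[0.027,0,0,0,0,0,0],[0.027,0,0,0,0,0,0],[0.027,0,0,0,0,0,0],[0.027,0,0,0,0,0,0],[0.027,0,0,0,0,0,0]]}'
python3 - <<'E'
from go import *
S=robot.snapshot("scene")
a=cv2.resize(S["image"][240:320,210:310],None,fx=6,fy=6,interpolation=cv2.INTER_CUBIC); cv2.imwrite("pics/p7.png",a[:,:,::-1])
E
```

```text
time_s: 23.85
position: [0.4716, -0.1149, 0.1025]
tcp_rot: [-3.14, 0.002, 0.177]
wrist_force: [-2.2, 4.7, 6.4]
width: 0.0277
grip_force: 20.0
```

View pics/p7.png

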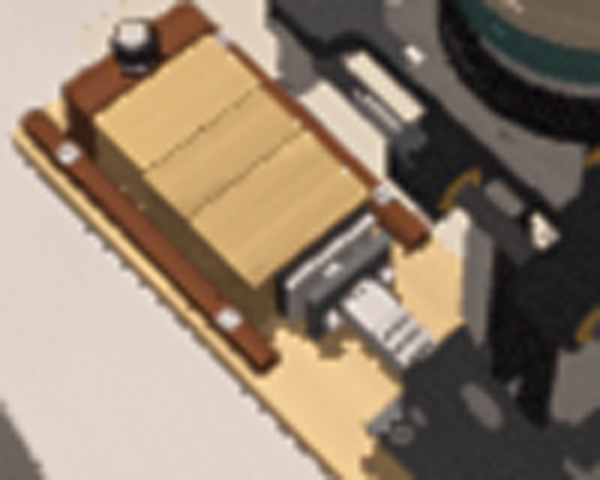

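The row is closed up tight from the stop at (150,40) to the pad at (310,270), and the grip holds steady at 20 N. Handing in.

```bash
python3 -c "
from workcell import robot
print(robot.finish_job())"
```

```text
the job is handed in; nothing more can be done
None
```

I handed the job in at about 24 s: both staves are laid in the tray, the row is closed tight on the stop, and the trigger is held at about 20 N with the pad about 2.5 mm in by estimate; no verdict was returned, and I viewed 12 pictures, over the limit of 10.

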